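# Hold the spring clamp open at the mark for the next sample

## Task

One piece, a small vial, a crucible or a reagent bottle, stands in the low square frame: it is to be clamped next. Pull the T-handle of the spring-closing sample clamp until its pointer stands on the mark for that piece (short mark for the vial, medium mark for the crucible, long mark for the bottle) and finish while still holding the handle there, so that a colleague can load the piece. Never let the jaw snap back, and leave the three pieces, the timer and the roll of tape where they are.

Things in the scene. Friction and masses are not known exactly. Their poses are not given: they have to be found in the camera images.
- clamp: sample clamp, fixed to the bench: grey base 300 x 124 x 12 mm, two aluminium jaws (75 mm high) at its far (+x) end, T-handle at its near (-x) end; origin: centre of its underside. Its own -x axis (towards the robot, turned by its yaw) is the pulling direction; z up. The spring sits in an aluminium guide block, own x -56 to -5 mm, top 52 mm above the bench.
- jaw_slide (a joint): pull of the moving jaw with rod, handle and pointer, in m: 0 = closed (start), grows as the handle is pulled along the clamp's -x, stop at 0.095. A spring closes it: 4 N when closed, plus 1 N per 10 mm of pull; let go, it snaps shut. The pointer stands on the short mark at 0.030, the medium at 0.055, the long at 0.080.
- pull_handle: T-handle: black round crossbar, 12 mm diameter, 50 mm long along the clamp's y, on a steel post 10 mm thick (x), 14 mm wide, under its middle. Origin: centre of the crossbar, 75 mm above the bench, at first 80 mm from the clamp's origin along its -x; axes parallel to the clamp's. Pinch it from above, front and back; the guide block behind it is lower than the bar.
- pointer (a point): lower tip of the pointer, a thin steel blade on the +y side of the moving jaw, 20 mm above the bench; it moves with the jaw over a black scale strip with three white marks
- mark_short (a point): short mark (white bar 4 mm wide, 8 mm long, across the scale strip), the first from the closed jaws: for the vial. This point has the mark's place along the clamp's x
- mark_medium (a point): medium mark (4 mm wide, 14 mm long), 25 mm further towards the handle: for the crucible
- mark_long (a point): long mark (4 mm wide, 21 mm long), 25 mm further again, nearest to the handle: for the bottle
- nest: low square aluminium frame, 92 mm outside, 76 mm inside, 8 mm high, lying fixed on the bench to the right of the clamp; origin: its centre on the bench. Exactly one of the three pieces stands in it
- vial: small glass vial with a dark cap, 21 mm diameter, 52 mm high; origin: centre of its underside. Stands in the frame or waits outside it on the bench
- crucible: white porcelain crucible, an open cup 47 mm wide at the rim, 36 mm high; origin: centre of its underside. Stands in the frame or waits outside it
- bottle: reagent bottle with a screw cap, 66 mm diameter, 143 mm high; origin: centre of its underside. Stands in the frame or waits outside it (another bottle far back under the rack has no part in this)
- timer: bystander: lab timer 62 x 66 x 18 mm, left of the clamp; origin: centre of its underside
- tape: bystander: roll of masking tape lying flat, 96 mm across, 25 mm high, on the right; origin: centre of its underside
Not all that is in view belongs to the job. Of the things that look like the nest, take the one that is farthest to the robot's left at the start.

How it is judged:
On the way:
1. the fingers hold the handle and have begun to pull it out (contact force between the fingers and pull_handle above 1.5 N and value of joint jaw_slide above 0.012 m), for 0.1 s.
At the end, for the whole second after the job is handed in: The fingers still hold the handle (more than 1.5 N) and the slide stands still within 5 mm of the mark of the piece in the frame: 0.030 for the vial, 0.055 for the crucible, 0.080 for the bottle (((horizontal distance between vial and nest below 0.03 m and value of joint jaw_slide between 0.025 and 0.035 m) or (horizontal distance between crucible and nest below 0.03 m and value of joint jaw_slide between 0.05 and 0.06 m) or (horizontal distance between bottle and nest below 0.03 m and value of joint jaw_slide between 0.075 and 0.085 m)) and contact force between the fingers and pull_handle above 1.5 N and velocity of joint jaw_slide between -0.01 and 0.01 m/s); the arm keeps its last pose, push and grip.
It fails at once if the jaw snaps back (closes faster than 0.35 m/s) (velocity of joint jaw_slide below -0.35 m/s).
It fails at once if a piece, the timer or the roll of tape is moved more than 15 mm (distance of any of vial, crucible, bottle, timer, tape from where it was at the start of the episode above 0.015 m).
It also fails if it takes over 32 s, if anything falls off the work surface, if the arm or the gripper's body presses on something with over 40 N, if the wrist force passes 120 N, or if a joint passes its speed limit or range.

## Robot

A 6-joint arm with a two-finger parallel gripper is mounted at the origin on a cart in front of the work surface, level with it; the furniture and walls round the work are solid. World frame = base frame: x ahead of the robot, y to its left, z up, the work surface at z = 0. Lengths are in m, angles in rad, forces in N, time in s.
With the tool pointing down it reaches from about 0.375 to 0.9 m from the base axis. Payload 3.1 kg.
Tool frame: the origin (TCP) lies midway between the tips of the shut fingers; the grasp point (between the pads) lies 19 mm behind it; z points along the fingers, y is the line along which they close (so a half turn about z gives the same grasp; the last joint's range is limited). The gripper opens to 87 mm and grips with 3 to 60 N. Pads are 19 mm wide; open, the fingers measure 117 mm over their backs; the gripper's body (75 mm by 190 mm) begins 51 mm behind the grasp point.
Start: joints at [1.107, 0.527, 1.433, -0, 1.181, -0.178], TCP at [0.176, 0.6, 0.223] pointing down, gripper open.
Joint ranges: [-3.08, 3.08], [-0.75, 2.2], [0.22, 2.44], [-1.43, 4.57], [0, 2.65], [-2.85, 2.85]. Speed limits (rad/s): [2.79, 2.79, 3.14, 3.14, 3.14, 3.14].

## Interface

Orientations are given as a unit quaternion [x, y, z, w].
In Python, from rig import status, imaging, order gives the robot as it stands.
- The arm moves only by the tool arm_command, never from a script. Its argument "deltas" is one flat list of numbers, 5 for each row, row after row: the opening, from -1 (shut) to 1 (fully open), so that 0 is half open, then the shift along the tool's x, y, z in m, then the turn about the tool's z in rad. In form: [gripper, tx, ty, tz, roll, gripper, tx, ty, tz, roll, ...]. A call has 1 to 12 rows; each row shifts and turns the commanded pose from where the row before left it, along the tool's axes as they then stand; what a row does not reach is not made up. A row lasts 1/8 s, in which the tool goes at most 62.5 mm and 10.7 degrees, less where a joint would pass 70% of its speed; a pose out of reach is approached as far as the arm can. A call with a gripper value outside its range is refused whole. The fingers move at their own pace and stop on an object; "newtons" is the grip in N (left out, the last holds). Time passes only in rows, so rows that do not move let the fingers close. It gives the time, the measured TCP pose, the force, the opening and the grip force at its end, in the units of the state.
- status.get_obs(): the state, without advancing time (a new reading comes with each control period).
- imaging.camera(name): name is "side" or "top" or "wrist"; returns (picture, depth): 400x640x3 uint8, red, green, blue; 400x640 float32, m along the optical axis (not along the pixel's ray), 0 where there is no reading.
- imaging.camera_params(name): a dict with "intrinsics" (3x3 intrinsics, pixels), "camera_from_world" (4x4, takes a point from world to camera coordinates). Camera axes: x right, y up, looking along -z (the intrinsics and any distortion apply to the point x, -y, -z); pixel columns grow to the right and rows downward; lengths in m; the calibration is good to about 2 mm. A picture is of the moment at which its call begins: read the wrist's pose just before it. camera_params takes no time and is no camera call; for the wrist camera it gives the pose at the moment of the call.
- order.hand_in(): hands the job in; it is judged then, once.
The state is a dict: "time": time; "q": joint angles; "joint_velocities": joint speeds; "joint_torque": joint torques, N m; "position": TCP position; "tool_rot": TCP orientation; "ft_force": force on the tool from outside, world axes, zero at the start; "moment": the same for the moment, N m; "grip_width": finger opening in m; "grip_force": force on a finger pad.
Only numpy, scipy, OpenCV 4.12 (cv2) and the standard library are available. Lean on these libraries where they do the work, as an engineer would, in place of code of your own. Each camera call takes 0.05 s, during which the arm holds its last target. There are 200 camera calls.

## Working session

There is one attempt and no reset: what is moved stays moved. The work goes in short steps, Python scripts to look and compute and a tool call to move; the robot and the scene stay as the last step left them, time stands still between calls to the robot, and variables do not carry over. Pictures are saved under pics/ and viewed, at most 10 in all, crops included, and the job is handed in when it is done.

Besides the shell and the picture viewer there is one more tool, called after "Emit:" as name(argument=value, ...) on one line, values as JSON. arm_command: Moves the arm, as the interface text tells. Its arguments: {"type":"object","properties":{"deltas":{"type":"array"},"newtons":{"type":"number"}},"required":["deltas"]}

```bash
mkdir -p pics; cat > h.py <<'E'
import numpy as np, cv2
from rig import status, imaging, order
def snap(n,f):
    P=imaging.camera_params(n); im,d=imaging.camera(n)
    cv2.imwrite(f'pics/{f}.png',im[:,:,::-1]); np.savez(f'pics/{f}.npz',im=im,d=d,K=P['intrinsics'],T=P['camera_from_world'])
    return im,d,P
def load(f):
    z=np.load(f'pics/{f}.npz'); return z['im'],z['d'],z['K'],z['T']
def ray(K,T,u,v):
    c=np.linalg.inv(K)@np.array([u,v,1.]); c=np.array([c[0],-c[1],-c[2]])
    Ti=np.linalg.inv(T); return Ti[:3,3],Ti[:3,:3]@c
def onplane(K,T,u,v,z):
    o,r=ray(K,T,u,v); return o+r*(z-o[2])/r[2]
def cloud(d,K,T):
    v,u=np.mgrid[:d.shape[0],:d.shape[1]]
    c=np.stack([(u-K[0,2])/K[0,0]*d,-(v-K[1,2])/K[1,1]*d,-d,np.ones_like(d)],-1)
    w=(c@np.linalg.inv(T).T)[...,:3]; w[d==0]=np.nan; return w
E
python3 - <<'E'
from h import *
for k,v in status.get_obs().items(): print(k,np.round(v,3))
for n in('top','side'):
    im,d,P=snap(n,n+'0'); print(n,{k:(np.round(v,3).tolist()) for k,v in P.items()})
E
```

```text
time 0.0
q [ 1.107  0.528  1.434 -0.     1.181 -0.178]
joint_velocities [-0.     0.001 -0.002  0.001  0.    -0.001]
joint_torque [  0.    -44.005 -17.659   0.063   0.058  -0.   ]
position [0.175 0.599 0.222]
tool_rot [ 0.142  0.99  -0.001 -0.   ]
ft_force [ 0.315 -0.604 -0.123]
moment [-0.073 -0.008  0.001]
grip_force 0.0
grip_width 0.087
top {'intrinsics': [[455.228, 0.0, 313.133], [0.0, 455.228, 195.33], [0.0, 0.0, 1.0]], 'camera_from_world': [[-0.024, -1.0, -0.013, -0.136], [0.988, -0.025, 0.15, -0.581], [-0.15, -0.01, 0.989, -1.656], [0.0, 0.0, 0.0, 1.0]]}
side {'intrinsics': [[382.411, 0.0, 317.884], [0.0, 382.411, 204.418], [0.0, 0.0, 1.0]], 'camera_from_world': [[0.901, -0.434, 0.015, -0.569], [0.269, 0.585, 0.765, -0.124], [-0.341, -0.684, 0.644, -1.316], [0.0, 0.0, 0.0, 1.0]]}
```

View pics/top0.png

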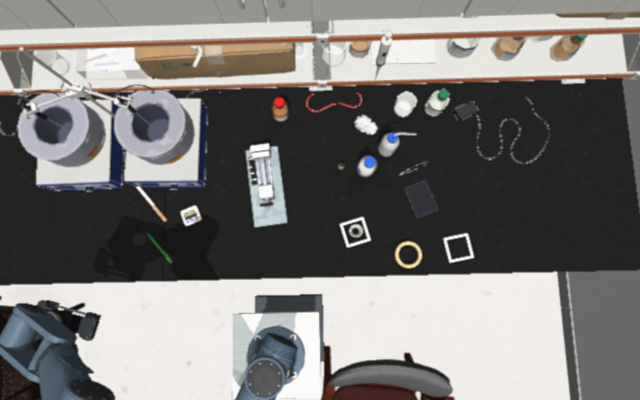

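View pics/side0.png

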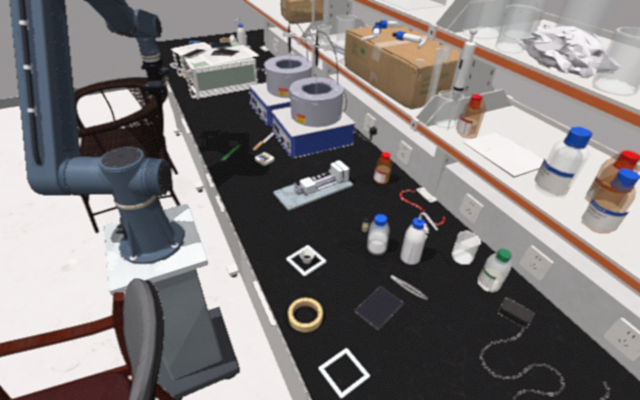

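Top view: white frames at (355,232), which holds a piece, and at (458,247), which is empty. The left one is the nest. The clamp runs from (260,145) to (270,225), with its handle near (265,200). I'll check both in close crops and measure.

```bash
python3 - <<'E'
from h import *
im,d,K,T=load('top0'); im2,d2,K2,T2=load('side0')
a=cv2.resize(im[135:255,235:385],None,fx=4,fy=4,interpolation=cv2.INTER_CUBIC)
b=cv2.resize(im2[150:280,265:395],None,fx=4,fy=4,interpolation=cv2.INTER_CUBIC)
cv2.imwrite('pics/cropA.png',a[:,:,::-1]);cv2.imwrite('pics/cropB.png',b[:,:,::-1])
for n,u,v in(('nest',355,232),('frame2',458,247),('vial?',341,165),('bottle',367,166),('tape',408,255),('timer',191,215),('handle',265,203)):
    print(n,np.round(onplane(K,T,u,v,0.075 if n=='handle' else 0.01),3))
W=cloud(d,K,T)
# clamp: points 5-20mm (base top), rectangle
x0=W[140:230,240:292]; m=(x0[...,2]>.006)&(x0[...,2]<.1)
p=x0[m]; r=cv2.minAreaRect(p[:,:2].astype(np.float32)); print('clamp rect',r)
E
```

```text
nest [ 0.439 -0.304  0.01 ]
frame2 [ 0.374 -0.685  0.01 ]
vial? [ 0.698 -0.26   0.01 ]
bottle [ 0.691 -0.359  0.01 ]
tape [ 0.349 -0.497  0.01 ]
timer [0.519 0.315 0.01 ]
handle [0.549 0.026 0.075]
clamp rect ((0.6324024796485901, 0.032472774386405945), (0.19792647659778595, 0.347453236579895), 89.03426361083984)
```

View pics/cropA.png

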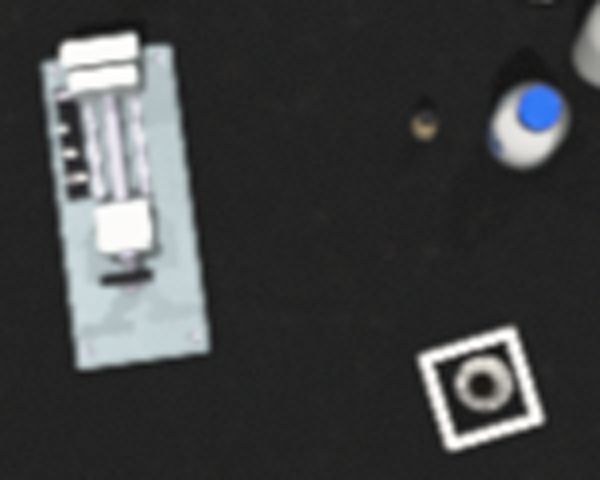

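View pics/cropB.png

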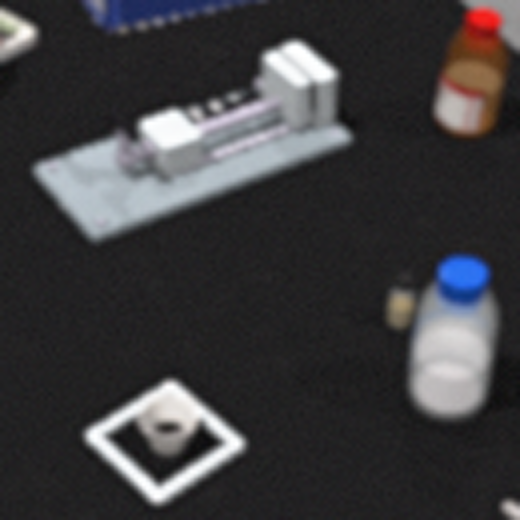

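The crops show a white open cup, the crucible, in the nest frame at A(482,382). The vial at A(425,122) and the bottle at A(530,125) are outside it, so the target is 0.055. The T-bar runs from A(101,281) to A(153,272).

```bash
python3 - <<'E'
from h import *
im,d,K,T=load('top0')
f=lambda u,v,z:onplane(K,T,235+(u+.5)/4-.5,135+(v+.5)/4-.5,z)
c=np.array([f(u,v,.012) for u,v in((42,65),(172,45),(210,350),(78,368))]);print(np.round(c,3),'centre',c.mean(0).round(3))
ax=(c[0]+c[1]-c[2]-c[3])/2; print('len',np.linalg.norm(ax),'wid',np.linalg.norm(c[0]-c[1]),np.linalg.norm(c[2]-c[3]),'yaw',np.arctan2(ax[1],ax[0]))
yaw=np.arctan2(ax[1],ax[0]); print('handle pred',c.mean(0)[:2]-.08*np.array([np.cos(yaw),np.sin(yaw)]))
e=np.array([f(101,281,.075),f(153,272,.075)]);print('bar',e.round(3),e.mean(0).round(3),np.linalg.norm(e[0]-e[1]))
W=cloud(d,K,T); w=W[200:208,258:275]; print('bar depth z',np.round(np.nanmax(w[...,2],1),3))
o=status.get_obs()
from scipy.spatial.transform import Rotation as R
print(R.from_quat(o['tool_rot']).as_matrix().round(3))
E
```

```text
[[ 0.763  0.109  0.012]
 [ 0.779 -0.017  0.012]
 [ 0.483 -0.049  0.012]
 [ 0.469  0.075  0.012]] centre [0.623 0.029 0.012]
len 0.2971473863261428 wid 0.12703882133573327 0.12543095399438206 yaw 0.11131570627835799
handle pred [0.54382643 0.02045112]
bar [[ 0.542  0.045  0.075]
 [ 0.549 -0.003  0.075]] [0.546 0.021 0.075] 0.04816536423582398
bar depth z [0.046 0.041 0.078 0.082 0.09  0.09  0.082 0.046]
[[-0.96   0.281 -0.001]
 [ 0.281  0.96  -0.002]
 [ 0.    -0.002 -1.   ]]
```

```bash
cat >> h.py <<'E'
def plan(goal,yaw,n):
    "n equal rows from the present pose to goal (world), tool y turned to yaw"
    from scipy.spatial.transform import Rotation as R
    o=status.get_obs(); M=R.from_quat(o['tool_rot']).as_matrix(); d=(np.array(goal)-o['position'])/n
    roll=np.arctan2(M[1,1],M[0,1])-yaw; roll=(roll+np.pi/2)%np.pi-np.pi/2
    print('pos',np.round(o['position'],4),'roll total',round(roll,3))
    for i in range(n):
        print(np.round((M@R.from_euler('z',roll/n*i).as_matrix()).T@d,3).tolist(),round(roll/n,3))
E
python3 -c "
from h import *
plan([0.545,0.021,0.19],0.111,12)"
```

```text
pos [0.1753 0.5993 0.2217] roll total 1.175
[-0.043, -0.038, 0.003] 0.098
[-0.047, -0.033, 0.003] 0.098
[-0.05, -0.028, 0.003] 0.098
[-0.052, -0.023, 0.003] 0.098
[-0.054, -0.018, 0.003] 0.098
[-0.056, -0.013, 0.003] 0.098
[-0.057, -0.007, 0.003] 0.098
[-0.057, -0.002, 0.003] 0.098
[-0.057, 0.004, 0.003] 0.098
[-0.056, 0.009, 0.003] 0.098
[-0.055, 0.015, 0.003] 0.098
[-0.054, 0.02, 0.003] 0.098
```

Emit:
arm_command(deltas=[1,-0.043,-0.038,0.003,0.098,1,-0.047,-0.033,0.003,0.098,1,-0.05,-0.028,0.003,0.098,1,-0.052,-0.023,0.003,0.098,1,-0.054,-0.018,0.003,0.098,1,-0.056,-0.013,0.003,0.098,1,-0.057,-0.007,0.003,0.098,1,-0.057,-0.002,0.003,0.098,1,-0.057,0.004,0.003,0.098,1,-0.056,0.009,0.003,0.098,1,-0.055,0.015,0.003,0.098,1,-0.054,0.02,0.003,0.098])

```text
time: 1.6
position: [0.5467, 0.0205, 0.1862]
tool_rot: [0.668, 0.744, -0.0, -0.0]
ft_force: [0.9, 0.7, 0.6]
grip_width: 0.0868
grip_force: 0.0
```

Emit:
arm_command(deltas=[0,0,0,0,0,0,0,0,0,0])

```text
time: 1.85
position: [0.545, 0.0224, 0.1859]
tool_rot: [0.667, 0.745, -0.001, -0.001]
ft_force: [-0.4, -0.4, -0.3]
grip_width: 0.0743
grip_force: 0.0
```

```bash
python3 - <<'E'
from h import *
plan([0.545,0.021,0.19],0.111,1)
im,d,P=snap('wrist','w0'); print(P['camera_from_world'].round(3).tolist(),P['intrinsics'].tolist())
E
```

```text
pos [0.545  0.0224 0.1859] roll total -0.001
[-0.001, -0.0, -0.004] -0.001
[[0.994, 0.109, -0.003, -0.543], [-0.105, 0.954, -0.282, 0.06], [-0.028, 0.28, 0.959, -0.347], [0.0, 0.0, 0.0, 1.0]] [[304.3467212411129, 0.0, 317.09553947856347], [0.0, 304.3467212411129, 199.93005046163077], [0.0, 0.0, 1.0]]
```

View pics/w0.png

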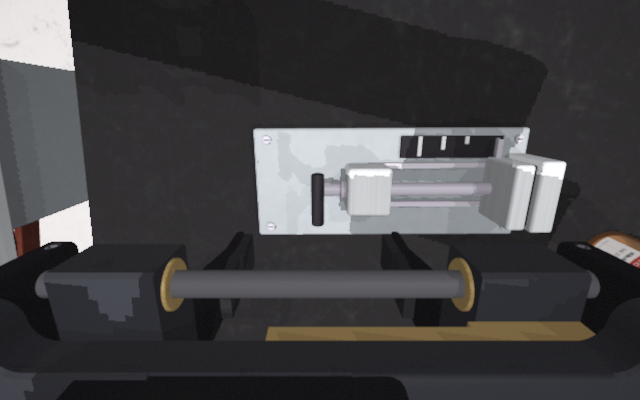

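The wrist view shows the black crossbar from (318,174) to (318,225), the guide block at (368,188) and the scale at (450,146).

```bash
python3 - <<'E'
from h import *
im,d,K,T=load('w0'); g=im.max(2)
m=(g<60).astype(np.uint8); m[:165]=0;m[232:]=0;m[:,:300]=0;m[:,340:]=0
n,l,s,c=cv2.connectedComponentsWithStats(m); i=1+s[1:,4].argmax(); print('blob',s[i],c[i])
W=cloud(d,K,T); p=W[l==i]; print('depth pts median',np.nanmedian(p,0).round(4),'top z',np.nanpercentile(p[:,2],[5,50,95]).round(4))
print('plane .075',onplane(K,T,*c[i],.075).round(4))
vs,us=np.nonzero(l==i); (vx,vy,x,y)=cv2.fitLine(np.c_[us,vs].astype(np.float32),2,0,.01,.01).ravel()
a=onplane(K,T,c[i][0]+20*vx/vy,c[i][1]+20,.075);b=onplane(K,T,c[i][0]-20*vx/vy,c[i][1]-20,.075);e=b-a;print('bar normal yaw',np.arctan2(-e[0],e[1]))
# triangulate with top
_,_,K1,T1=load('top0'); o1,r1=ray(K1,T1,235+127.5/4-.5,135+277/4-.5); o2,r2=ray(K,T,*c[i])
A=np.c_[r1,-r2]; t=np.linalg.lstsq(A,o2-o1,rcond=None)[0]; print('tri',(o1+r1*t[0]).round(4),(o2+r2*t[1]).round(4))
# base yaw from near/long edges
for uv in((256,128),(529,128),(259,235)): print(onplane(K,T,*uv,.012).round(4))
E
```

```text
blob [312 174  11  52 374] [317.25935829 200.0802139 ]
depth pts median [0.5453 0.02   0.0798] top z [0.0776 0.0798 0.0812]
plane .075 [0.5445 0.0194 0.075 ]
bar normal yaw 0.12091889388185388
tri [0.5453 0.0205 0.0798] [0.5443 0.0208 0.0797]
[0.4719 0.0742 0.012 ]
[0.7637 0.1062 0.012 ]
[ 0.482  -0.0498  0.012 ]
```

Emit:
arm_command(deltas=[0,-0.002,0,0.03,0,0,0,0,0.04,0,0,0,0,0.04,0,0,0,0,0.016,0,-1,0,0,0,0,-1,0,0,0,0,-1,0,0,0,0,-1,0,0,0,0,-1,0,0,0,0], newtons=30)

```text
time: 3.02
position: [0.5452, 0.02, 0.0614]
tool_rot: [0.667, 0.745, -0.001, -0.001]
ft_force: [-3.5, -0.5, 6.5]
grip_width: 0.0108
grip_force: 30.0
```

Emit:
arm_command(deltas=[-1,0,-0.005,0,0,-1,0,-0.007,0,0,-1,0,-0.007,0,0,-1,0,-0.007,0,0,-1,0,-0.007,0,0,-1,0,-0.007,0,0,-1,0,-0.007,0,0,-1,0,-0.005,0,0,-1,0,-0.003,0,0,-1,0,0,0,0,-1,0,0,0,0])

```text
time: 4.4
position: [0.4973, 0.0143, 0.0615]
tool_rot: [0.668, 0.744, 0.004, 0.005]
ft_force: [8.2, 6.5, -2.2]
grip_width: 0.011
grip_force: 30.0
```

```bash
python3 - <<'E'
from h import *
o=status.get_obs(); u=np.array([np.cos(.11),np.sin(.11)])
print(o['position'],o['ft_force'],o['grip_width'],o['grip_force'],'pull est',(np.array([.5452,.02])-o['position'][:2])@u)
im,d,P=snap('wrist','w1'); im,d,P=snap('top','top1')
a=cv2.resize(cv2.imread('pics/w1.png')[80:240,250:580],None,fx=2.4,fy=2.4,interpolation=cv2.INTER_CUBIC); cv2.imwrite('pics/w1c.png',a)
E
```

```text
[0.49726419 0.01434565 0.06151976] [ 8.18904552  6.5468444  -2.2344239 ] 0.011021642179111456 30.007710456848145 pull est 0.04826681794040646
```

View pics/w1.png

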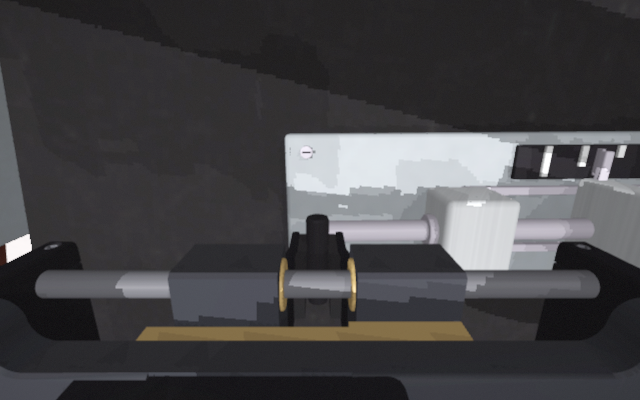

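Handle gripped, jaw open. The pointer tip is near (602,178), between the medium mark (584,155) and the short mark (621,152). I'll measure it at the true heights.

```bash
python3 - <<'E'
from h import *
im,d,K,T=load('w1'); u=np.array([np.cos(.109),np.sin(.109)])
g=im[...,:].min(2)
print('mark row', g[150,535:640].tolist()); print('tip rows'); 
for v in (165,172,176,179,182): print(v,g[v,580:625].tolist())
W=cloud(d,K,T)
print('z strip',np.round(W[165,560:640:6,2],3),'z ptr',np.round(W[150:184:3,603,2],3))
a=cv2.resize(im[125:215,500:640],None,fx=5,fy=5,interpolation=cv2.INTER_CUBIC); cv2.imwrite('pics/w1d.png',a[:,:,::-1])
E
```

```text
mark row [53, 52, 53, 45, 36, 36, 35, 32, 40, 92, 126, 162, 196, 200, 199, 199, 199, 171, 54, 37, 35, 34, 36, 36, 35, 36, 38, 36, 35, 36, 35, 35, 33, 31, 34, 33, 33, 31, 35, 37, 38, 36, 37, 35, 32, 82, 120, 139, 177, 199, 198, 198, 198, 180, 110, 39, 40, 42, 41, 40, 40, 51, 78, 96, 95, 97, 101, 121, 145, 155, 138, 89, 66, 67, 63, 54, 48, 39, 39, 35, 33, 80, 118, 122, 175, 215, 219, 219, 219, 213, 174, 39, 38, 38, 37, 40, 39, 39, 40, 39, 38, 41, 36, 35, 32]
tip rows
165 [254, 252, 252, 252, 246, 208, 47, 46, 40, 38, 40, 39, 46, 73, 96, 97, 98, 101, 103, 104, 103, 111, 134, 163, 183, 190, 189, 190, 189, 189, 175, 129, 38, 38, 39, 39, 41, 38, 38, 39, 39, 40, 39, 39, 39]
172 [48, 48, 47, 50, 48, 48, 50, 50, 44, 35, 33, 64, 108, 116, 102, 128, 150, 153, 148, 130, 181, 225, 231, 233, 232, 231, 223, 217, 214, 164, 49, 40, 38, 40, 39, 40, 39, 39, 40, 38, 40, 39, 39, 39, 39]
176 [46, 49, 48, 48, 47, 49, 47, 40, 34, 34, 35, 33, 33, 62, 118, 148, 152, 139, 110, 180, 225, 231, 233, 232, 231, 230, 229, 211, 146, 43, 40, 41, 42, 41, 41, 38, 39, 41, 40, 39, 39, 38, 40, 39, 40]
179 [117, 137, 149, 152, 162, 166, 164, 162, 159, 158, 156, 152, 149, 148, 151, 150, 145, 130, 173, 220, 231, 233, 232, 231, 231, 229, 223, 194, 140, 139, 140, 140, 142, 142, 135, 126, 132, 140, 140, 140, 135, 130, 131, 131, 131]
182 [167, 170, 170, 155, 122, 122, 122, 123, 126, 138, 151, 149, 147, 146, 156, 166, 164, 163, 163, 163, 162, 161, 159, 156, 156, 157, 157, 157, 156, 156, 156, 156, 155, 154, 153, 154, 153, 150, 148, 144, 143, 144, 143, 143, 142]
z strip [0.017 0.017 0.016 0.016 0.017 0.015 0.023 0.028 0.029 0.017 0.016 0.015
 0.015 0.015] z ptr [0.025 0.028 0.028 0.027 0.028 0.028 0.03  0.028 0.029 0.029 0.031 0.036]
```

View pics/w1d.png

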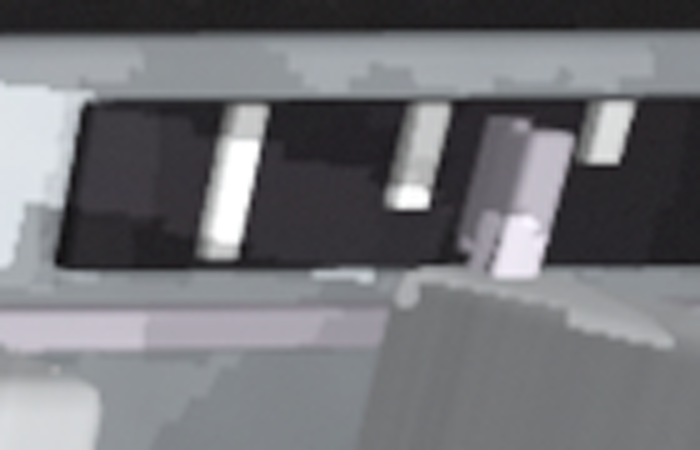

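```bash
python3 - <<'E'
from h import *
im,d,K,T=load('w1'); u=np.array([np.cos(.109),np.sin(.109)])
P=lambda a,b,z:onplane(K,T,500+a/5-.4,125+b/5-.4,z)[:2]@u
for n,a,b in(('long',233,180),('med',418,155),('short',608,132)):print(n,[P(a,b,z).round(4) for z in(.013,.0145,.016)])
print('lower front edge',P(475,180,.02),'upper front/back',P(521,165,.029),P(563,165,.029))
im,d,K,T=load('top1');a=cv2.resize(im[135:215,235:295],None,fx=7,fy=7,interpolation=cv2.INTER_CUBIC);cv2.imwrite('pics/t1.png',a[:,:,::-1])
o=status.get_obs()
from scipy.spatial.transform import Rotation as R
print(R.from_quat(o['tool_rot']).as_matrix().round(3))
E
```

```text
long [np.float64(0.6565), np.float64(0.6553), np.float64(0.6541)]
med [np.float64(0.6818), np.float64(0.6805), np.float64(0.6791)]
short [np.float64(0.7078), np.float64(0.7062), np.float64(0.7047)]
lower front edge 0.6842026674774023 upper front/back 0.6812816389017248 0.6867839822328384
[[-0.108  0.994  0.012]
 [ 0.994  0.108 -0.   ]
 [-0.001  0.012 -1.   ]]
```

View pics/t1.png

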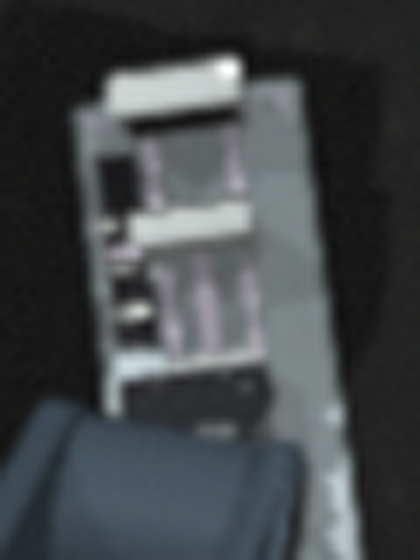

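The pointer sits about 5–6 mm short of the medium mark, and the TCP travel agrees at 0.048–0.049, so I pull about 6.5 mm more.

Emit:
arm_command(deltas=[-1,0,-0.003,0,0,-1,0,-0.0035,0,0,-1,0,0,0,0,-1,0,0,0,0,-1,0,0,0,0])

```text
time: 5.12
position: [0.4912, 0.0136, 0.0615]
tool_rot: [0.668, 0.744, 0.004, 0.005]
ft_force: [8.7, 6.9, -1.9]
grip_width: 0.0108
grip_force: 30.0
```

```bash
python3 - <<'E'
from h import *
o=status.get_obs(); u=np.array([np.cos(.109),np.sin(.109)])
print(o['position'],o['grip_force'],o['grip_width'],'pull est',(np.array([.5452,.02])-o['position'][:2])@u, o['joint_velocities'].round(4) if hasattr(o['joint_velocities'],'round') else o['joint_velocities'])
im,d,P=snap('wrist','w2'); 
a=cv2.resize(im[125:215,500:640],None,fx=5,fy=5,interpolation=cv2.INTER_CUBIC); cv2.imwrite('pics/w2d.png',a[:,:,::-1])
print('pull again',(np.array([.5452,.02])-status.get_obs()['position'][:2])@u)
E
```

```text
[0.49118366 0.01362707 0.0615261 ] 30.008127987384796 0.010768245488648891 pull est 0.05438904909802906 [-0.0016 -0.0012  0.0018  0.0003  0.0003  0.0003]
pull again 0.05436346419416594
```

View pics/w2d.png

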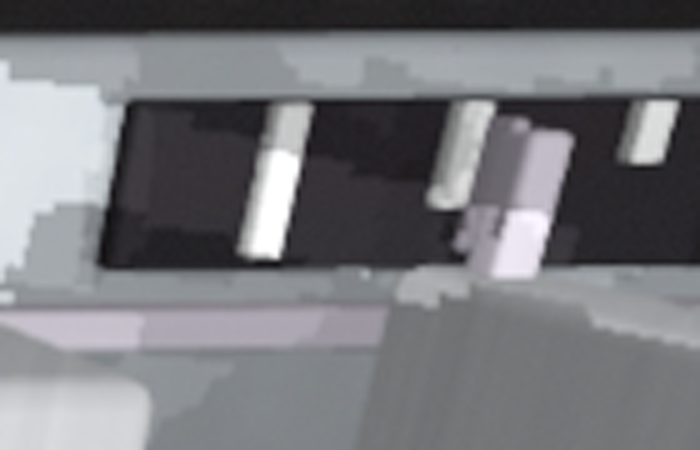

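The medium mark at crop (460,155) is now right beside the pointer's lower edge (475,180). A numeric check follows.

```bash
python3 - <<'E'
from h import *
im,d,K,T=load('w2'); u=np.array([np.cos(.109),np.sin(.109)])
P=lambda a,b,z:(onplane(K,T,500+a/5-.4,125+b/5-.4,z)[:2]@u).round(4)
for n,a,b in(('long',275,180),('med',460,155),('short',650,132)):print(n,[P(a,b,z) for z in(.013,.0145,.016)])
print('lower front edge',P(475,180,.02),'upper front/back',P(521,165,.029),P(563,165,.029))
# handle bar (visible end) vs start, plane .08
print('handle bar end', onplane(K,T,317,217,.078))
E
```

```text
long [np.float64(0.6564), np.float64(0.6552), np.float64(0.654)]
med [np.float64(0.6818), np.float64(0.6804), np.float64(0.679)]
short [np.float64(0.7077), np.float64(0.7062), np.float64(0.7046)]
lower front edge 0.6782 upper front/back 0.6753 0.6808
handle bar end [0.48744914 0.03904816 0.078     ]
```

The pointer is at 0.678–0.681 against the medium mark at 0.680, and TCP travel is 54.5 mm. It's on the mark and standing still.

```bash
python3 -c "
from rig import order
print(order.hand_in())"
```

```text
the job is handed in; nothing more can be done
None
```

The crucible was in the frame, so I pulled the clamp to the medium mark (pull about 0.055 m) and handed in with the gripper still holding the handle at 30 N; no result came back from the judging.

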